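Dose one reagent tablet into the beaker

ROBOT

A 6-joint arm with a two-finger parallel gripper is mounted at the origin on a cart in front of the work surface, level with it; the furniture and walls round the work are solid. World frame = base frame: x ahead of the robot, y to its left, z up, the work surface at z = 0. Lengths are in m, angles in degrees, forces in N, time in s.
With the tool pointing down it reaches from about 0.3 to 0.85 m from the base axis. Payload 5.4 kg.
Tool frame: the origin (TCP) lies midway between the tips of the shut fingers; the grasp point (between the pads) lies 19 mm behind it (manip.pinch_z is the distance from the TCP to the grasp point, in m); z points along the fingers, y is the line along which they close (so a half turn about z gives the same grasp; the last joint's range is limited). The gripper opens to 85 mm and grips with 20 to 120 N. Pads are 22 mm wide; open, the fingers measure 114 mm over their backs; the gripper's body (76 mm by 85 mm) begins 54 mm behind the grasp point. The pads swing forward as they close: fully open they stand 13 mm farther back than shut.
Start: joints at [63.02, 9.076, 91.501, -0, 79.423, -12.038], TCP at [0.148, 0.556, 0.231] pointing down, gripper open.
Joint ranges: [-166.64, 166.64], [-54.1, 131.32], [10.49, 154.53], [-73.88, 253.88], [9.74, 151.15], [-171.62, 171.62]. Speed limits (degrees/s): [147.25, 147.25, 180, 180, 180, 180].

INTERFACE

Orientations are given as a 3x3 rotation matrix whose columns are the frame's x, y, z axes.
In Python, from cell import manip, read_camera, camera_model, look_for, place_of, status gives the robot as it stands. The module is installed in compiled form; this text tells all that it offers. Calls block until the motion is done:
- manip.reach(position, orientation): joint-space move of the TCP to a pose.
- manip.movel(position, rot=None, feed=0.15): straight line of the TCP; rot=None keeps the orientation; feed is the mean speed in m/s.
- manip.set_joints(angles): joint-space move.
- manip.release() and manip.clamp(): open the fingers fully, or close them until they stop; the grip force is fixed at half the most.
- manip.hold(seconds).
- manip.solve_ik(position, orientation): joint angles nearest the present ones, or None.
- read_camera(name): name is "side" or "top" or "wrist"; returns the picture (420x560x3 uint8, blue, green, red); there is no depth.
- camera_model(name): a dict with "vertical_fov" (degrees; the focal length in pixels is half the picture's height over the tangent of half this angle, whatever the lens; pixels are square), "cx", "cy" (the principal point, pixels), "camera_from_world" (4x4, takes a point from world to camera coordinates). Camera axes: x right, y up, looking along -z (the intrinsics and any distortion apply to the point x, -y, -z); pixel columns grow to the right and rows downward; lengths in m; the calibration is good to about 2 mm. The wrist camera is an equidistant fisheye: a pixel r from the principal point sees the ray r / f radians off the axis. A picture is of the moment at which its call begins: read the wrist's pose just before it. camera_model takes no time and is no camera call; for the wrist camera it gives the pose at the moment of the call.
A pose or a line that the arm cannot do raises manip.IKError and nothing moves.
- manip.sign_off(): hands the job in; it is judged then, once.
Trained networks look in the newest picture that a camera, given by its name, has taken for a name from the list of things; names that differ only in an ending like _2 or _b are one class to them, and where a whole thing is asked for, a point or a joint stands for the part that bears it (a point fixed in the world has none). Each returns a list of dicts, best first, with "score" (0 to 1); they miss things now and then, are a little off and sometimes report something else, mostly with a low value. They report only what shows in the picture. A call takes as long as a camera call. They do not tell look-alikes from the thing itself.
- look_for(camera, thing): "position" ([column, row] in pixels, amid what is visible of it).
- place_of(camera, thing): "position" ([column, row] in pixels: a listed point, or the origin of a listed thing).
Readings, each from a call of its own:
- status.read_clock(): time.
- status.read_joint_positions(): joint angles.
- status.read_joint_velocities(): joint speeds.
- status.read_effort(): joint torques, N m.
- status.read_tcp_pos(): TCP position.
- status.read_eef_rot(): TCP orientation.
- status.read_wrist_force(): force on the tool from outside, world axes, zero at the start.
- status.read_wrist_torque(): the same for the moment, N m.
- status.read_finger_gap(): finger opening in m.
- status.read_gripper_force(): force on a finger pad.
Only numpy, scipy, OpenCV 4.12 (cv2) and the standard library are available. Lean on these libraries where they do the work, as an engineer would, in place of code of your own. Each camera call takes 0.05 s, during which the arm holds its last target. There are 200 camera calls.

TASK

Stand the empty glass beaker in front of the tablet dispenser and slide it in under the chute until it is snug against both white posts, without shoving the dispenser. Then press the blue plunger head down to its stop, hold it there a moment and let it come back up, so that exactly one tablet drops into the beaker; leave the beaker where it is. Don't lean hard on the plunger, and leave the jar and the bottles alone.

Things in the scene. Friction and masses are not known exactly. Their poses are not given: they have to be found in the camera images.
- dispenser: tablet dispenser, white housing with blue side panels on a grey foot, 3.5 kg, loose on the bench on rubber feet. Origin on the bench; x points from its front to its back, z up. In mm: foot x -24 to 86, y +-46, 15 high; housing x -17 to 76, y +-25, 108 high (150 at x over 12). Clear magazine tube holding the tablets, black cap: axis x 0, y 0, radius 17.5, top z 187
- chute_lip (a point): middle of the lower edge of the open steel chute at the dispenser's front: x -37, z 72 mm of the dispenser. The chute is 28 mm wide and falls from the deck (x -17, z 108 mm); its cheeks reach forward to x -50 mm at z 72 to 115 mm. A shuttle pushes the lowest tablet over the deck's edge only near the end of the plunger's stroke
- vessel_seat (a point): the point on the bench where the centre of the beaker's underside stands when it touches both posts; axes as the dispenser's, 53.8 mm in front (-x) of its origin. The posts are white slippery plastic, upright, 12 mm in diameter, z 3 to 42 mm, axes at x -30, y +-20 mm of the dispenser
- plunger_head (a point): top centre of the blue mushroom plunger head, 36 mm in diameter, 190 mm above the bench when up, at x +52 mm, y 0 of the dispenser; it moves down with the plunger. The magazine cap is 16 mm from its edge and just below its top
- plunger (a joint): plunger travel in m: 0 up, 0.024 on its stop (straight down); spring 4 N at the top, 10 N at the stop
- magazine_foot (a point): on the dispenser's feed deck, under the lowest tablet, 108 mm above the bench
- beaker: clear glass beaker, open at the top, 52 mm in diameter over the rim and 48 mm at the foot (slightly tapered, so a push high on the wall tips it), 67 mm high, wall about 3 mm, about 60 g; origin at the centre of its underside, z up; its yaw does not matter
- tablet_0: a pale blue tablet, disc 20 mm in diameter and 10 mm thick, 10 g; origin at the centre of one flat face (underside at the start). It lies lowest in the magazine and is the one to be dosed
- tablet_1: a pale blue tablet, disc 20 mm in diameter and 10 mm thick, 10 g; origin at the centre of one flat face (underside at the start). Second in the magazine, stays there
- tablet_2: a pale blue tablet, disc 20 mm in diameter and 10 mm thick, 10 g; origin at the centre of one flat face (underside at the start). Third in the magazine, stays there
- tablet_3: a pale blue tablet, disc 20 mm in diameter and 10 mm thick, 10 g; origin at the centre of one flat face (underside at the start). Top one in the magazine, stays there
- sample_jar: clear sample jar with cap and leaf clippings, 50 mm in diameter, 57 mm high, loose bystander; origin at the centre of its underside
- dropper: white dropper bottle with yellow cap, 33 mm in diameter, 83 mm high, loose bystander; origin at the centre of its underside
- bottle: clear bottle with red cap, 58 mm in diameter, 135 mm high, loose bystander; origin at the centre of its underside
There are look-alikes about, which are no part of the job. Leave any green or purple look-alike of the beaker alone.

How it is judged (in metres and radians):
On the way, in this order (a step that is already met when the one before it is completed fails the run):
1. the beaker stands upright under the chute, against both posts (axis within 2.5 mm of its seat away from the dispenser, 3.5 mm sideways), with the plunger still up (x of beaker in the frame of vessel_seat between -0.0025 and 0.004 m and y of beaker in the frame of vessel_seat between -0.0035 and 0.0035 m and angle between beaker's own z axis and vertical below 0.08 rad and value of joint plunger below 0.003 m), for 0.2 s.
2. the plunger is down on its stop (the last 1.5 mm of its 24 mm travel) with the beaker in place, for 0.3 s (x of beaker in the frame of vessel_seat between -0.0025 and 0.004 m and y of beaker in the frame of vessel_seat between -0.0035 and 0.0035 m and angle between beaker's own z axis and vertical below 0.08 rad and value of joint plunger above 0.0225 m), for 0.3 s.
At the end, for the whole second after the job is handed in: the lowest tablet lies at rest inside the beaker and the other three are still in the magazine; the plunger is fully up again (within 2 mm); the beaker stands upright and at rest at the posts (within 2.5 mm away from the dispenser, 3.5 mm sideways) (x of beaker in the frame of vessel_seat between -0.0025 and 0.004 m and y of beaker in the frame of vessel_seat between -0.0035 and 0.0035 m and angle between beaker's own z axis and vertical below 0.08 rad and horizontal distance between each of tablet_1, tablet_2, tablet_3 and magazine_foot below 0.009 m and z of each of tablet_1, tablet_2, tablet_3 in the frame of magazine_foot above -0.002 m and value of joint plunger below 0.002 m and horizontal distance between tablet_0 and beaker below 0.025 m and z of tablet_0 in the frame of beaker between 0 and 0.05 m and linear speed of tablet_0 below 0.04 m/s and linear speed of beaker below 0.02 m/s); the robot touches nothing.
It fails at once if the dispenser is shoved more than 4 mm or tipped (distance of dispenser from where it was at the start of the episode above 0.004 m or angle between dispenser's own z axis and vertical above 0.05 rad).
It fails at once if the robot presses on the dispenser or its plunger with more than 45 N (contact force between any of the arm, the fingers and dispenser above 45 N).
It fails at once if the beaker is tipped by more than 35 degrees (angle between beaker's own z axis and vertical above 0.61 rad).
It fails at once if the jar, the dropper bottle or the bottle is pushed more than 20 mm (distance of any of sample_jar, dropper, bottle from where it was at the start of the episode above 0.02 m).
It also fails if it takes over 64 s, if anything falls off the work surface, if the arm or the gripper's body presses on something with over 40 N, if the wrist force passes 120 N, or if a joint passes its speed limit or range.

## Working session

There is one attempt and no reset: what is moved stays moved. The work goes in short steps, each a Python script; the robot and the scene stay as the last script left them, time stands still between calls to the robot, and variables do not carry over. Pictures are saved under pics/ and viewed, at most 10 in all, crops included, and the job is handed in when it is done.

```bash
mkdir -p pics
cat > h.py <<'E'
import numpy as np, cv2
from cell import manip, read_camera, camera_model, look_for, place_of, status
def ray(cam,uv,m=None):
    m=m or camera_model(cam); f=210/np.tan(np.radians(m["vertical_fov"]/2))
    x,y=uv[0]-m["cx"],uv[1]-m["cy"]
    if cam=="wrist":
        r=np.hypot(x,y); th=r/f; d=np.array([np.sin(th)*x/max(r,1e-9),np.sin(th)*y/max(r,1e-9),np.cos(th)])
    else: d=np.array([x/f,y/f,1.])
    T=np.array(m["camera_from_world"]); R=T[:3,:3]; c=-R.T@T[:3,3]
    d=R.T@(d*[1,-1,-1]); return c,d/np.linalg.norm(d)
def at_z(cam,uv,z,m=None):
    c,d=ray(cam,uv,m); return c+d*(z-c[2])/d[2]
def proj(cam,p,m=None):
    m=m or camera_model(cam); f=210/np.tan(np.radians(m["vertical_fov"]/2))
    T=np.array(m["camera_from_world"]); q=(T[:3,:3]@np.array(p)+T[:3,3])*[1,-1,-1]
    if cam=="wrist":
        r=np.hypot(q[0],q[1]); th=np.arctan2(r,q[2]); return np.array([m["cx"],m["cy"]])+f*th*q[:2]/max(r,1e-9)
    return np.array([m["cx"],m["cy"]])+f*q[:2]/q[2]
E
python3 - <<'E'
from h import *
Z=dict(dispenser=0,chute_lip=.072,vessel_seat=0,plunger_head=.19,magazine_foot=.108,beaker=0,sample_jar=0,dropper=0,bottle=0)
ims=[]
for c in ("side","top","wrist"):
    m=camera_model(c); im=read_camera(c); ims.append(im); cv2.imwrite(f"pics/{c}0.png",im)
    print(c,m["vertical_fov"],m["cx"],m["cy"],"cam at",ray(c,(280,210))[0].round(3))
    for t,z in Z.items():
        for r in place_of(c,t)[:3]:
            if r["score"]>.2: print(c,t,round(r["score"],2),np.round(r["position"],1),at_z(c,r["position"],z,m).round(4))
cv2.imwrite("pics/st.png",cv2.resize(np.hstack(ims[:2]),(800,300)))
print(status.read_clock())
E
```

```text
side 46.5176875730334 277.7351526987154 212.45860288681422 cam at [ 0.073 -0.817  0.809]
side dispenser 0.97 [316.1 228.2] [0.5707 0.1143 0.    ]
side chute_lip 0.89 [324.6 214.8] [0.5718 0.0727 0.072 ]
side chute_lip 0.57 [258.7 188. ] [0.4643 0.2617 0.072 ]
side vessel_seat 0.57 [322.7 236. ] [ 0.5713  0.0766 -0.    ]
side plunger_head 0.48 [317.1 155.4] [0.5962 0.1707 0.19  ]
side magazine_foot 0.88 [320.9 193.8] [0.5818 0.1155 0.108 ]
side beaker 0.82 [291.1 283.7] [ 0.4199 -0.0533  0.    ]
side sample_jar 0.79 [350.3 368.8] [ 0.4271 -0.3171  0.    ]
side dropper 0.97 [384.7 327.3] [ 0.5468 -0.2556  0.    ]
side bottle 0.64 [258.7 188.4] [0.5017 0.365  0.    ]
top 46.8768398224531 277.22836637302606 212.11211045703757 cam at [0.317 0.049 1.629]
top dispenser 0.82 [260.2 169.5] [0.5903 0.1094 0.    ]
top chute_lip 0.26 [258.9 174.6] [0.5614 0.1107 0.072 ]
top vessel_seat 0.56 [271.3 178.5] [0.5601 0.0712 0.    ]
top plunger_head 0.62 [240.8 156.8] [0.596  0.1615 0.19  ]
top beaker 0.81 [330.8 212.3] [ 0.4485 -0.1316  0.    ]
top beaker 0.66 [302.1 218.5] [ 0.4259 -0.0351  0.    ]
top beaker 0.66 [209.2 276.2] [0.2276 0.2726 0.    ]
top sample_jar 0.64 [381.5 218.4] [ 0.4308 -0.3028  0.    ]
top dropper 0.52 [369.  179.2] [ 0.5634 -0.2603  0.    ]
top bottle 0.74 [181.3 197. ] [0.4918 0.3743 0.    ]
top bottle 0.25 [242.  159.7] [0.6229 0.172  0.    ]
wrist 65.70646984690485 275.2483878257793 210.97693832163102 cam at [0.077 0.575 0.375]
wrist beaker 0.72 [104.1 285.7] [0.2338 0.2729 0.    ]
1.5
```

View pics/st.png

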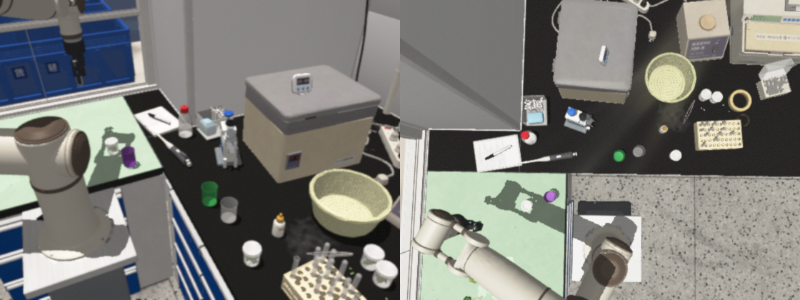

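Run:
```python
import cv2,numpy as np
s=cv2.imread("pics/side0.png");t=cv2.imread("pics/top0.png")
a=cv2.resize(s[130:310,220:400],(400,400),interpolation=2)
b=cv2.resize(t[120:300,180:360],(400,400),interpolation=2)
cv2.imwrite("pics/crop1.png",np.hstack([a,b]))
```

```text
(no output)
```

View pics/crop1.png

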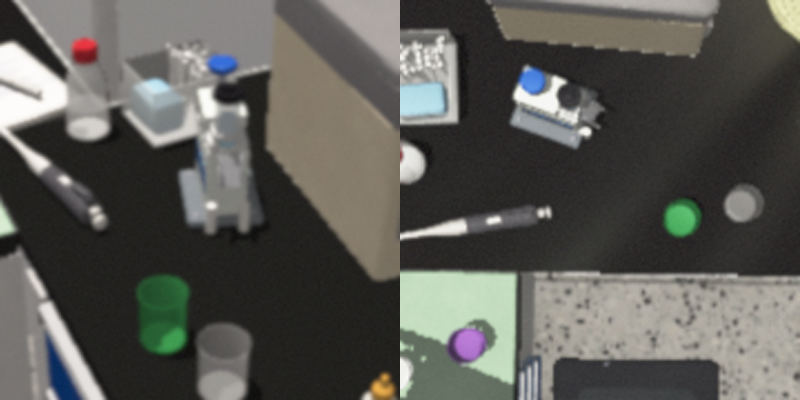

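The clear beaker at top px (331,212) / side (320,300) is the target. The green one at top (306,218) / side (293,275) and the purple one at top (209,276) are look-alikes, and the white-capped jar at top (381,218) is a bystander. The dispenser is at top (256,162) with its front facing roughly −y. Next I'll take close views with the wrist camera.

```bash
cat > fit.py <<'E'
from h import *
from scipy.optimize import least_squares
import json
F=dict(dispenser=(0,0,0),chute_lip=(-.037,0,.072),vessel_seat=(-.0538,0,0),plunger_head=(.052,0,.19),magazine_foot=(0,0,.108))
def d2w(p,q):
    c,s=np.cos(p[2]),np.sin(p[2]); return np.array([p[0]+c*q[0]-s*q[1],p[1]+s*q[0]+c*q[1],q[2]])
def collect(cam,obs,bk):
    m=camera_model(cam); im=read_camera(cam); m["camera_from_world"]=np.array(m["camera_from_world"]).tolist()
    f=210/np.tan(np.radians(m["vertical_fov"]/2)); c=ray(cam,(m["cx"],m["cy"]),m)[0]
    w=lambda: f/np.linalg.norm(c-[.57,.09,.1])
    for t in F:
        r=place_of(cam,t)
        if r and r[0]["score"]>.25: obs.append((cam,m,t,list(map(float,r[0]["position"])),w()))
    for r in place_of(cam,"beaker"): bk.append((cam,round(r["score"],2),at_z(cam,r["position"],0,m).round(4).tolist()))
    return im,m
def fit(obs,p0=(.59,.11,1.15)):
    res=lambda p: np.concatenate([(proj(c,d2w(p,F[t]),m)-uv)/w*1000 for c,m,t,uv,w in obs])
    s=least_squares(res,p0,loss="soft_l1",f_scale=3.); r=res(s.x).reshape(-1,2)
    for o,e in zip(obs,r): print(o[0],o[2],"err mm",e.round(1))
    print("pose",s.x[:2].round(4),np.degrees(s.x[2]).round(2)); return s.x
E
python3 - <<'E'
from fit import *
R=np.array(status.read_eef_rot()); p=np.array(status.read_tcp_pos()); m=camera_model("wrist")
c,d=ray("wrist",(m["cx"],m["cy"])); print("cam in tool",(R.T@(c-p)).round(4),"axis",(R.T@d).round(3))
off=R.T@(c-p)
obs,bk=[],[]
for cam in("side","top"): collect(cam,obs,bk)
Rd=np.array([[1,0,0],[0,-1,0],[0,0,-1.]])
for i,cw in enumerate([(.47,-.06,.5),(.55,.02,.5)]):
    for Rz in (Rd,Rd@np.diag([-1,-1,1]),R):
        q=manip.solve_ik(np.array(cw)-Rz@off,Rz)
        if q is not None: break
    else: print("noik",cw); continue
    print(np.round(q,0)); manip.set_joints(q); manip.hold(.2)
    im,mm=collect("wrist",obs,bk); cv2.imwrite(f"pics/w{i}.png",im)
x=fit(obs); print(*bk,sep="\n"); json.dump(obs,open("obs.json","w"))
for k,v in F.items(): 
    u=proj("wrist",d2w(x,v),mm); cv2.circle(im,tuple(int(a) for a in u),2,(0,0,255),-1)
cv2.imwrite("pics/w1o.png",im); print(status.read_clock())
E
```

```text
cam in tool [ 0.074   0.0007 -0.1432] axis [-0.292  0.     0.956]
[-26. -21. 105.  -0.  96.  64.]
[-12.  -9.  96.  -0.  93.  78.]
side dispenser err mm [ 1.7 -6.8]
side chute_lip err mm [-0.3 -8.4]
side vessel_seat err mm [ 0.5 -5. ]
side plunger_head err mm [-1.9 -7.3]
side magazine_foot err mm [-1.7 -6. ]
top dispenser err mm [ 6.9 -0.6]
top chute_lip err mm [-9.1 -0.3]
top vessel_seat err mm [10.8  2.4]
top plunger_head err mm [-5.5 -6.7]
top magazine_foot err mm [ 0.5 -6.4]
wrist dispenser err mm [4.5 2.4]
wrist chute_lip err mm [-0.8  2.6]
wrist plunger_head err mm [7.5 0.8]
wrist magazine_foot err mm [-0.   1.8]
wrist dispenser err mm [4.6 2.1]
wrist vessel_seat err mm [-245.1  -11. ]
wrist plunger_head err mm [5.2 2.6]
wrist magazine_foot err mm [ 3.3 -0.3]
pose [0.5822 0.1166] 67.67
('side', 0.98, [0.4468, -0.1414, 0.0])
('side', 0.77, [0.4266, -0.0489, 0.0])
('side', 0.73, [0.2292, 0.2543, 0.0])
('top', 0.79, [0.2291, 0.2622, 0.0])
('top', 0.64, [0.426, -0.0401, 0.0])
('top', 0.54, [0.4486, -0.1374, 0.0])
('wrist', 0.91, [0.4268, -0.0505, 0.0])
('wrist', 0.81, [0.2425, 0.2558, 0.0])
('wrist', 0.76, [0.4534, -0.139, 0.0])
('wrist', 0.94, [0.4547, -0.1407, 0.0])
('wrist', 0.62, [0.4262, -0.0437, 0.0])
('wrist', 0.6, [0.236, 0.2614, 0.0])
6.225
```

View pics/w1o.png

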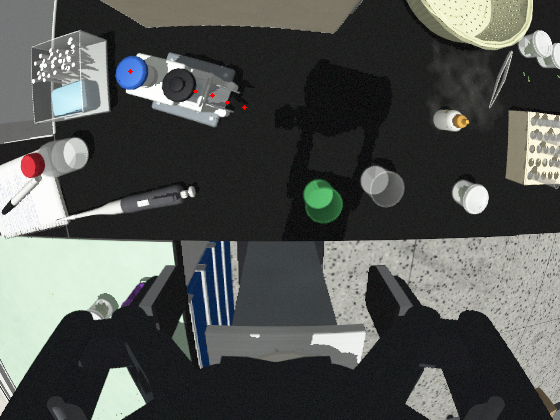

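```bash
python3 - <<'E'
from fit import *
off=np.array([.074,.0007,-.1432]); Rd=np.array([[1,0,0],[0,-1,0],[0,0,-1.]])
obs,bk=[],[]; V=[]
for i,cw in enumerate([(.60,.07,.42),(.53,.0,.36),(.46,-.13,.40)]):
    q=manip.solve_ik(np.array(cw)-Rd@off,Rd)
    if q is None: print("noik",cw); continue
    manip.set_joints(q); manip.hold(.3); im,mm=collect("wrist",obs,bk); V.append((im,mm)); cv2.imwrite(f"pics/v{i}.png",im)
print(*bk,sep="\n"); x=fit(obs,(.582,.1166,1.18)); json.dump([o for o in obs],open("obs2.json","w"))
json.dump([v[1] for v in V],open("v.json","w"))
print(status.read_clock())
E
cat > ov.py <<'E'
from fit import *
def overlay(im,m,x,cam="wrist",k=1,o=(0,0)):
    def pl(P,col):
        u=(np.array([proj(cam,d2w(x,p),m) for p in P])-o)*k; cv2.polylines(im,[u.round().astype(int)],True,col,1,cv2.LINE_AA)
    box=lambda a,b,h,z:[(a,-h,z),(b,-h,z),(b,h,z),(a,h,z)]
    t=np.linspace(0,6.28,40); circ=lambda X,Y,r,z:[(X+r*np.cos(a),Y+r*np.sin(a),z) for a in t]
    pl(box(-.024,.086,.046,.015),(0,255,255)); pl(box(.012,.076,.025,.15),(255,0,255))
    pl(circ(0,0,.0175,.187),(0,255,0)); pl(circ(.052,0,.018,.19),(0,0,255))
    for s in(1,-1): pl(circ(-.03,s*.02,.006,.042),(0,128,255))
    return im
E
python3 - <<'E'
from ov import *
x=fit([tuple(o) for o in json.load(open("obs2.json"))],(.582,.1166,1.18)); V=json.load(open("v.json"))
out=[]
for i in(0,1):
    im=cv2.imread(f"pics/v{i}.png"); u=proj("wrist",d2w(x,(.01,0,.08)),V[i]); o=np.clip(u-[90,90],0,[380,240]).astype(int)
    c=cv2.resize(im[o[1]:o[1]+180,o[0]:o[0]+180],(400,400),interpolation=cv2.INTER_CUBIC)
    out.append(overlay(c,V[i],x,k=400/180,o=o))
cv2.imwrite("pics/ov1.png",np.hstack(out))
E
```

```text
('wrist', 0.91, [0.4544, -0.1426, 0.0])
('wrist', 0.76, [0.4246, -0.0476, -0.0])
('wrist', 0.92, [0.4527, -0.1392, 0.0])
('wrist', 0.71, [0.4259, -0.0458, 0.0])
('wrist', 0.45, [0.2417, 0.2601, 0.0])
('wrist', 0.93, [0.2397, 0.2531, 0.0])
('wrist', 0.58, [0.4529, -0.1385, 0.0])
('wrist', 0.58, [0.4256, -0.0484, 0.0])
('wrist', 0.2, [0.5862, 0.1197, 0.0])
wrist dispenser err mm [-1.4 -1.2]
wrist chute_lip err mm [-1.7 -0. ]
wrist plunger_head err mm [ 1.2 -0.2]
wrist magazine_foot err mm [ 2.4 -2. ]
wrist dispenser err mm [1.6 3.1]
wrist chute_lip err mm [-1.1 -0.5]
wrist plunger_head err mm [0.1 2.4]
wrist magazine_foot err mm [ 3.7 -2.4]
wrist dispenser err mm [-2.  1.]
wrist chute_lip err mm [-4.9  1.4]
wrist magazine_foot err mm [ 0.9 -0.8]
pose [0.5846 0.1166] 71.91
9.875
wrist dispenser err mm [-1.4 -1.2]
wrist chute_lip err mm [-1.7 -0. ]
wrist plunger_head err mm [ 1.2 -0.2]
wrist magazine_foot err mm [ 2.4 -2. ]
wrist dispenser err mm [1.6 3.1]
wrist chute_lip err mm [-1.1 -0.5]
wrist plunger_head err mm [0.1 2.4]
wrist magazine_foot err mm [ 3.7 -2.4]
wrist dispenser err mm [-2.  1.]
wrist chute_lip err mm [-4.9  1.4]
wrist magazine_foot err mm [ 0.9 -0.8]
pose [0.5846 0.1166] 71.91
```

View pics/ov1.png

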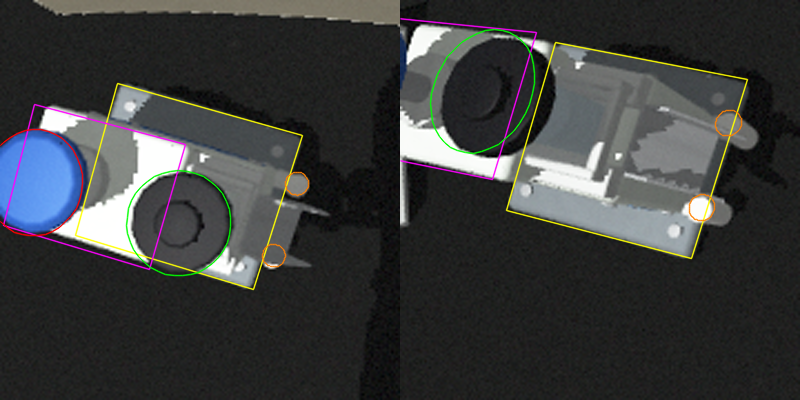

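The left crop's outline matches the cap, plunger, foot and posts almost exactly. In the right crop the foot and posts match, but the tall cap is a few px off, which is about 2 mm. Dispenser pose is (0.5846, 0.1166) at 71.9°. I'll grasp the beaker with a tilted tool so that the gripper's body stays clear of the chute.

```bash
cat > plan.py <<'E'
from ov import *
X=np.array([.5846,.1166,np.radians(71.91)])
c,s=np.cos(X[2]),np.sin(X[2]); xd=np.array([c,s,0]); yd=np.array([-s,c,0]); zz=np.array([0,0,1.])
def Rt(tilt,flip=1):
    a=np.radians(tilt); z=np.sin(a)*xd-np.cos(a)*zz; x=flip*(np.cos(a)*xd+np.sin(a)*zz); return np.column_stack([x,np.cross(z,x),z])
def tcp(g,R): return np.asarray(g)+manip.pinch_z*R[:,2]
B=np.array([.4525,-.1395,.036]); SEAT=d2w(X,(-.0538,0,0))
E
python3 - <<'E'
from plan import *
print(manip.pinch_z,SEAT,xd)
for tilt in (40,45,50,55):
  for f in (1,-1):
    R=Rt(tilt,f); r=[]
    for g in (B,B-.09*R[:,2],B+[0,0,.1],SEAT+[0,0,.036],SEAT-.09*xd+[0,0,.036],SEAT-.09*R[:,2]+[0,0,.036]):
        q=manip.solve_ik(tcp(g,R),R); r.append(None if q is None else np.round(q).astype(int).tolist())
    print(tilt,f,r)
for f in(1,-1):
    R=Rt(0,f); print(manip.solve_ik(d2w(X,(.056,0,.2)),R))
E
python3 - <<'E'
import cv2;im=cv2.imread('pics/v2.png');cv2.imwrite('pics/bk.png',im)
E
```

```text
0.0187 [0.56789453 0.06545934 0.        ] [0.31051053 0.95056994 0.        ]
40 1 [[-52, 23, 111, 34, 74, -52], [-58, 18, 107, 30, 84, -51], [-52, 12, 111, 32, 84, -45], [-25, 25, 108, 46, 62, -35], [-35, 25, 108, 42, 67, -41], [-32, 17, 109, 41, 71, -34]]
40 -1 [[-52, 23, 111, 34, 74, 128], [-58, 18, 107, 30, 84, 129], [-52, 12, 111, 32, 84, 135], [-25, 25, 108, 46, 62, 145], [-35, 25, 108, 42, 67, 139], [-32, 17, 109, 41, 71, 146]]
45 1 [[-54, 26, 110, 36, 77, -55], [-60, 22, 106, 32, 87, -53], [-54, 14, 110, 35, 87, -48], [-27, 27, 108, 50, 65, -40], [-37, 27, 108, 45, 70, -45], [-34, 19, 109, 45, 74, -38]]
45 -1 [[-54, 26, 110, 36, 77, 125], [-60, 22, 106, 32, 87, 127], [-54, 14, 110, 35, 87, 132], [-27, 27, 108, 50, 65, 140], [-37, 27, 108, 45, 70, 135], [-34, 19, 109, 45, 74, 142]]
50 1 [[-56, 29, 108, 38, 81, -57], [-61, 26, 104, 34, 90, -56], [-56, 17, 109, 37, 90, -50], [-29, 29, 108, 54, 68, -44], [-39, 30, 107, 48, 74, -48], [-37, 22, 109, 48, 76, -43]]
50 -1 [[-56, 29, 108, 38, 81, 123], [-61, 26, 104, 34, 90, 124], [-56, 17, 109, 37, 90, 130], [-29, 29, 108, 54, 68, 136], [-39, 30, 107, 48, 74, 132], [-37, 22, 109, 48, 76, 137]]
55 1 [[-57, 32, 107, 40, 84, -59], [-63, 30, 102, 36, 93, -58], [-57, 20, 108, 40, 93, -52], [-31, 32, 107, 57, 72, -48], [-41, 33, 106, 51, 77, -51], [-39, 26, 108, 51, 79, -47]]
55 -1 [[-57, 32, 107, 40, 84, 121], [-63, 30, 102, 36, 93, 122], [-57, 20, 108, 40, 93, 128], [-31, 32, 107, 57, 72, 132], [-41, 33, 106, 51, 77, 129], [-39, 26, 108, 51, 79, 133]]
[ 4.70324710e+00  1.77752550e+01  8.48363179e+01 -2.54444375e-14
  7.73884271e+01  2.27932471e+01]
[ 4.70324710e+00  1.77752550e+01  8.48363179e+01 -2.54444375e-14
  7.73884271e+01 -1.57206753e+02]
```

View pics/bk.png

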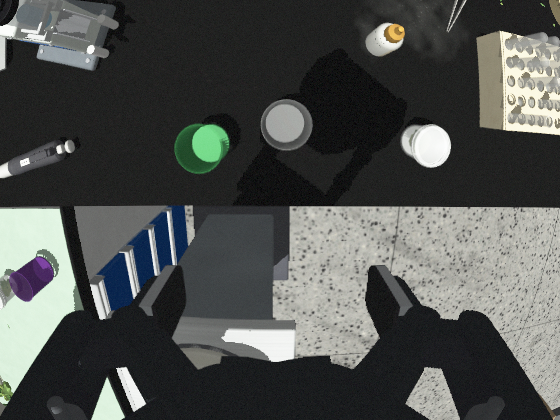

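The close view shows the clear beaker at (286,124), with green at (202,148) and the jar at (426,146). Choice confirmed.

Run:
```python
from plan import *
R=Rt(50); pre=tcp(B-.09*R[:,2],R)
manip.reach(pre+[0,0,.1],R); manip.movel(pre,feed=.2); manip.movel(tcp(B,R),feed=.12)
manip.clamp(); print("gap",status.read_finger_gap(),status.read_gripper_force())
manip.movel(tcp(B,R)+[0,0,.05],feed=.12); manip.hold(.2)
print("gap",status.read_finger_gap(),"t",status.read_clock(),"F",np.round(status.read_wrist_force(),2))
m=camera_model("wrist"); im=read_camera("wrist"); cv2.imwrite("pics/g.png",im)
s=read_camera("side")[180:390,200:480]; cv2.imwrite("pics/g2.png",np.hstack([cv2.resize(im,(400,300)),cv2.resize(s,(400,300))]))
```

```text
gap 0.04878338915349311 61.97446368607416
gap 0.04893650542492063 t 14.2167 F [ 0.55  0.01 -0.53]
```

View pics/g2.png

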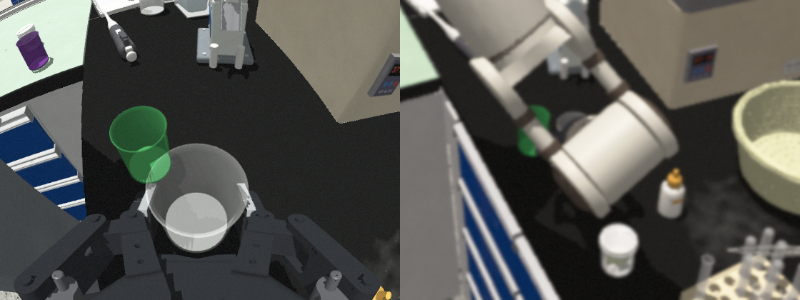

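Run:
```python
from plan import *
R=Rt(50); up=np.array([0,0,.05]); g=SEAT+[0,0,.0365]
manip.movel(tcp([.53,-.10,.036],R)+up,feed=.15)
manip.movel(tcp(g-.06*xd,R)+up,feed=.15)
manip.movel(tcp(g-.06*xd,R),feed=.08); manip.movel(tcp(g-.028*xd,R),feed=.08); manip.hold(.3)
print("F",np.round(status.read_wrist_force(),2),status.read_clock())
m=camera_model("wrist"); im=read_camera("wrist")
for t in("dispenser","beaker","vessel_seat","chute_lip"):
    r=place_of("wrist",t)
    if r: print(t,round(r[0]["score"],2),r[0]["position"],"pred",proj("wrist",d2w(X,F[t]) if t in F else g-.028*xd-[0,0,.036],m).round(1))
im=overlay(cv2.resize(im[:330],(800,471),interpolation=2),m,X,k=800/560); cv2.imwrite("pics/s.png",im)
```

```text
F [-0.03  2.59  3.43] 17.5583
dispenser 0.61 [274.9, 189.2] pred [275.2 192.2]
beaker 0.72 [279.0, 310.5] pred [275.  313.8]
chute_lip 0.8 [275.6, 158.8] pred [274.9 161.4]
```

View pics/s.png

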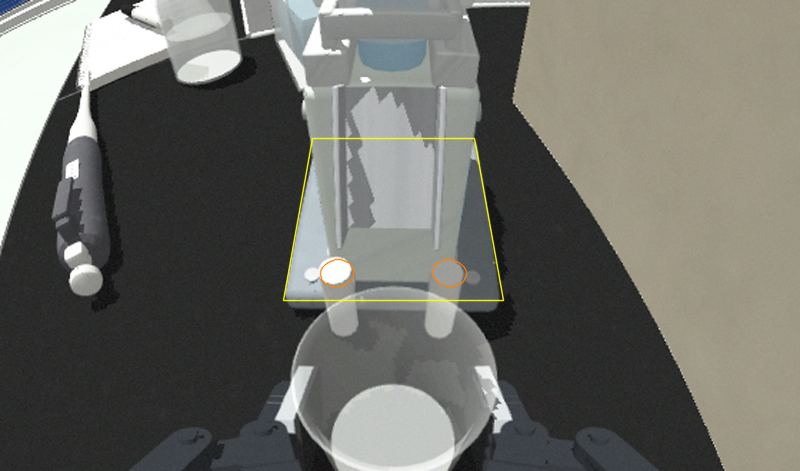

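The model outline lands on the posts (px 336,272 and 450,272) and the beaker is centred between them. The 3.4 N vertical reading means the beaker is rubbing on the bench, so I'll lift 1 mm and then slide in until contact.

Run:
```python
from plan import *
R=Rt(50); g=SEAT+[0,0,.0375]
manip.movel(tcp(g-.028*xd,R),feed=.05); manip.hold(.15); f0=np.array(status.read_wrist_force()); print("f0",f0.round(2))
d=-.012; manip.movel(tcp(g+d*xd,R),feed=.06)
while d<.010:
    d+=.001; manip.movel(tcp(g+d*xd,R),feed=.02); manip.hold(.05)
    f=np.array(status.read_wrist_force())-f0
    print(round(d,4),"along",round(f@xd,2),"lat",round(f@yd,2),"z",round(f[2],2))
    if f@xd<-2.5: break
manip.hold(.2); print(status.read_clock(),(np.array(status.read_wrist_force())-f0).round(2))
m=camera_model("wrist"); im=read_camera("wrist")
cv2.imwrite("pics/s2.png",overlay(cv2.resize(im[:330],(800,471),interpolation=2),m,X,k=800/560))
```

```text
f0 [ 0.4  -0.17 -0.94]
-0.011 along -1.19 lat 1.0 z 1.22
-0.01 along -0.13 lat 0.68 z 0.5
-0.009 along 0.25 lat 0.57 z -0.03
-0.008 along 0.25 lat 1.36 z 0.94
-0.007 along -0.66 lat 0.17 z 0.05
-0.006 along -0.15 lat 0.8 z 0.97
-0.005 along -0.07 lat 0.83 z 0.34
-0.004 along -0.28 lat 0.06 z 0.42
-0.003 along -0.2 lat 0.21 z 0.06
-0.002 along -1.7 lat 2.52 z 0.04
-0.001 along -5.47 lat 2.86 z 0.56
22.125 [-4.86 -3.27  0.92]
```

View pics/s2.png

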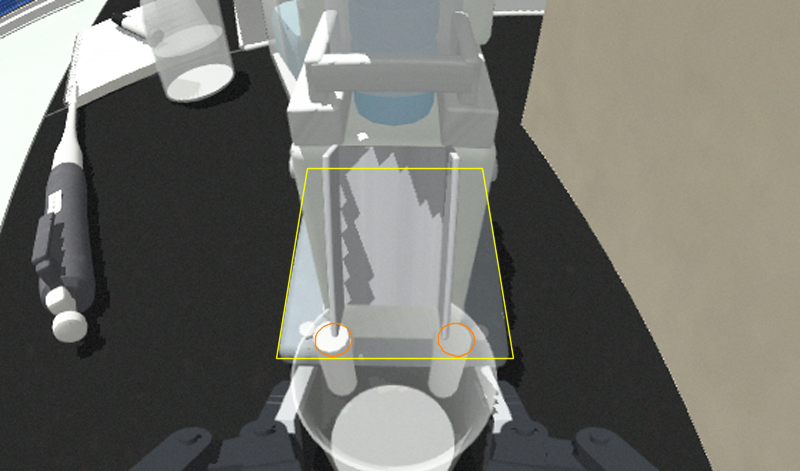

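Run:
```python
from plan import *
R=Rt(50)
manip.release(); manip.hold(.1)
p=np.array(status.read_tcp_pos()); manip.movel(p-.085*R[:,2],feed=.12)
manip.clamp()
t0=SEAT+[0,0,.020]-(.0248+.007)*xd
manip.movel(t0-.015*xd,feed=.15); manip.hold(.2)
F_=lambda n=4: np.mean([np.array(status.read_wrist_force()) for _ in range(n) if manip.hold(.03) is None],axis=0)
f0=F_(); d=-.006; manip.movel(t0+d*xd,feed=.05)
while d<.012:
    d+=.001; manip.movel(t0+d*xd,feed=.02); f=F_(2)-f0
    print(round(d,4),"along",round(f@xd,2),"lat",round(f@yd,2))
    if f@xd<-2.2: break
print(status.read_clock())
m=camera_model("wrist"); im=read_camera("wrist")
a=overlay(cv2.resize(im[:330],(800,471),interpolation=2),m,X,k=800/560)
t=np.linspace(0,6.28,60)
for r,z in((.024,0),(.026,.067)):
    u=np.array([proj("wrist",SEAT+[r*np.cos(q),r*np.sin(q),z],m) for q in t])*800/560
    cv2.polylines(a,[u.round().astype(int)],True,(0,0,255),1)
cv2.imwrite("pics/n.png",a)
```

```text
return _methods._mean(a, axis=axis, dtype=dtype,
  ret = ret.dtype.type(ret / rcount)
Traceback (most recent call last):
ValueError: matmul: Input operand 0 does not have enough dimensions (has 0, gufunc core with signature (n?,k),(k,m?)->(n?,m?) requires 1)
```

Run:
```python
from plan import *
R=Rt(50); t0=SEAT+[0,0,.020]-(.0248+.007)*xd
def F_(n=4):
    o=[]
    for _ in range(n): manip.hold(.03); o.append(status.read_wrist_force())
    return np.mean(o,axis=0)
manip.movel(t0-.015*xd,feed=.08); manip.hold(.15); f0=F_(); d=-.006; manip.movel(t0+d*xd,feed=.05)
while d<.012:
    d+=.001; manip.movel(t0+d*xd,feed=.02); f=F_(2)-f0
    print(round(d,4),"along",round(f@xd,2),"lat",round(f@yd,2))
    if f@xd<-2.2: break
print(status.read_clock())
m=camera_model("wrist"); im=read_camera("wrist")
a=overlay(cv2.resize(im[:330],(800,471),interpolation=2),m,X,k=800/560)
t=np.linspace(0,6.28,60)
for r,z in((.024,0),(.026,.067)):
    u=np.array([proj("wrist",SEAT+[r*np.cos(q),r*np.sin(q),z],m) for q in t])*800/560
    cv2.polylines(a,[u.round().astype(int)],True,(0,0,255),1)
cv2.imwrite("pics/n.png",a)
```

```text
-0.005 along 0.13 lat 0.34
-0.004 along 0.98 lat 0.16
-0.003 along -0.06 lat 0.83
-0.002 along 0.17 lat -0.1
-0.001 along -0.35 lat 0.55
0.0 along -0.71 lat 0.73
0.001 along -0.24 lat 0.63
0.002 along -0.01 lat -0.01
0.003 along -5.1 lat 1.53
29.6333
```

View pics/n.png

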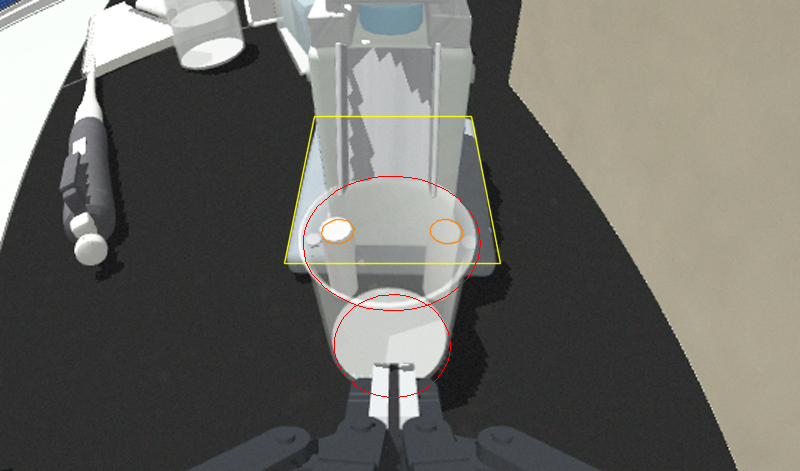

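The beaker is snug: contact is firm (5 N), the wall touches both posts, and the rim is under the chute. I'll back off and press the plunger.

Run:
```python
from plan import *
p=np.array(status.read_tcp_pos()); manip.movel(p-.05*xd,feed=.1); manip.movel(p-.10*xd+[0,0,.27],feed=.25)
R=Rt(0); P=d2w(X,(.056,0,.25)); manip.reach(P,R); manip.hold(.3)
def F_(n=3):
    o=[]
    for _ in range(n): manip.hold(.03); o.append(status.read_wrist_force())
    return np.mean(o,axis=0)
r=place_of("side","plunger_head") if read_camera("side") is not None else 0
f0=F_(5); z=.196; manip.movel([P[0],P[1],z],feed=.1); print("t",status.read_clock())
while z>.160:
    z-=.002 if z>.172 else .001
    manip.movel([P[0],P[1],z],feed=.03); f=F_(2)-f0
    print(round(z,3),f.round(1),round(status.read_tcp_pos()[2],4))
    if f[2]>17: break
manip.hold(.6); print((F_()-f0).round(1),status.read_clock())
manip.movel([P[0],P[1],.196],feed=.06); manip.movel(P+[0,0,.03],feed=.12); print(status.read_clock())
```

```text
t 33.8417
0.194 [-0.3 -0.1  0. ] 0.1945
0.192 [ 0.6 -0.1 -0.3] 0.1919
0.19 [0.6 0.7 1.1] 0.1901
0.188 [-0.9 -0.5  4.7] 0.1885
0.186 [-0.1 -0.3  4.8] 0.1863
0.184 [-0.6 -0.5  5.2] 0.1843
0.182 [-0.7 -0.3  6.3] 0.1824
0.18 [-1.9 -0.   6.1] 0.1805
0.178 [-1.1 -1.   7.2] 0.1786
0.176 [-1.7 -1.4  7.2] 0.1767
0.174 [-1.5 -1.5  7.3] 0.1748
0.172 [-2.7 -0.9  7.6] 0.1729
0.171 [-2.4 -1.6  8.6] 0.172
0.17 [-2.1 -0.9  8.6] 0.171
0.169 [-3.1 -0.6  9.3] 0.17
0.168 [-2.7 -0.1  9.4] 0.1691
0.167 [-2.2 -0.2  9.4] 0.1682
0.166 [-2.6 -0.8  9.6] 0.1672
0.165 [-2.8 -0.7 10. ] 0.1663
0.164 [-4.  -0.6 12.5] 0.1658
0.163 [-6.5 -0.9 17.1] 0.1658
[-6.4 -1.  16.6] 41.1917
42.7417
```

The plunger went to its stop (travel about 24 mm, 17 N) and the head is released. Now I'll check the tablet and the beaker.

Run:
```python
from plan import *
R=Rt(50); p=tcp(SEAT+[0,0,.0375]-.09*xd+[0,0,.06],R)
manip.movel(d2w(X,(-.02,0,.32)),feed=.25)
manip.reach(p+[0,0,.12],R); manip.hold(.3)
m=camera_model("wrist"); im=read_camera("wrist")
for i in range(2):
    for t in("tablet_0","beaker","plunger_head","chute_lip"):
        print(t,[(round(r["score"],2),np.round(r["position"],1).tolist()) for r in place_of("wrist",t)[:3]])
    if i==0: read_camera("wrist")
print("pred beaker",proj("wrist",SEAT,m))
u=proj("wrist",SEAT,m); o=np.clip(u-[120,150],0,[320,190]).astype(int)
raw=cv2.resize(im[o[1]:o[1]+230,o[0]:o[0]+240],(400,383),interpolation=2); a=overlay(raw.copy(),m,X,k=400/240,o=o); t=np.linspace(0,6.28,60)
for r,z in((.024,0),(.026,.067)):
    q=(np.array([proj("wrist",SEAT+[r*np.cos(w),r*np.sin(w),z],m) for w in t])-o)*400/240
    cv2.polylines(a,[q.round().astype(int)],True,(0,0,255),1)
cv2.imwrite("pics/e.png",np.hstack([raw,a])); print(status.read_clock())
```

```text
tablet_0 [(0.32, [275.2, 237.5])]
beaker [(0.9, [39.6, 212.7])]
plunger_head [(0.82, [276.0, 81.4])]
chute_lip [(0.6, [276.1, 238.8])]
tablet_0 []
beaker [(0.59, [41.9, 211.5])]
plunger_head [(0.96, [277.3, 81.9])]
chute_lip [(0.89, [277.2, 235.0])]
pred beaker [274.73851542 280.1453778 ]
44.8667
```

View pics/e.png

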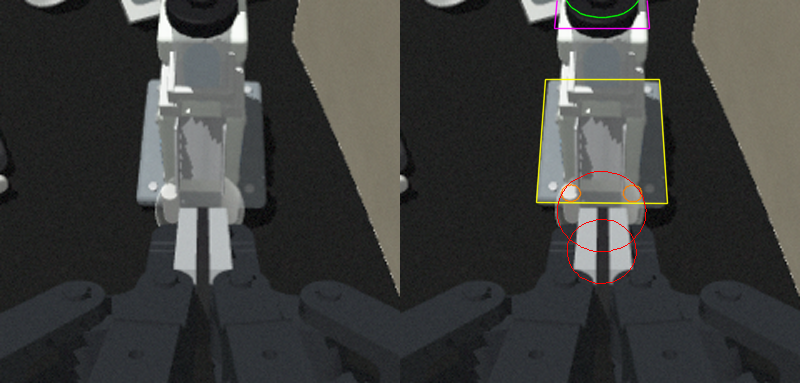

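I've used all my picture views, so I'll check the rest numerically from an unobstructed pose.

Run:
```python
from plan import *
R=Rt(50); t0=SEAT+[0,0,.06]-.09*xd
manip.movel(t0+.0*yd,feed=.2); manip.hold(.3)
m=camera_model("wrist"); im=read_camera("wrist")
for cam in("wrist","side"):
    mm=camera_model(cam); 
    if cam=="side": read_camera(cam)
    print(cam,"pred beaker",proj(cam,SEAT,mm).round(1),"tablet in beaker",proj(cam,SEAT+[0,0,.008],mm).round(1))
    for t in("tablet_0","beaker","plunger_head","chute_lip"):
        print(t,[(round(r["score"],2),np.round(r["position"],1).tolist(),
         (np.array(at_z(cam,r["position"],{"beaker":0,"tablet_0":.006,"plunger_head":.19,"chute_lip":.072}[t],mm)-[*X[:2],0])@np.c_[xd,yd]).round(4).tolist()) for r in place_of(cam,t)[:5]])
hsv=cv2.cvtColor(im,cv2.COLOR_BGR2HSV); v=proj("wrist",SEAT+[0,0,.006],m).astype(int)
sub=hsv[v[1]-30:v[1]+30,v[0]-45:v[0]+45]; mask=((sub[...,0]>88)&(sub[...,0]<118)&(sub[...,1]>45)&(sub[...,2]>90)).astype(np.uint8)
n,l,st,ce=cv2.connectedComponentsWithStats(mask)
print([(s[4],(c+v-[45,30]).round(1)) for s,c in zip(st[1:],ce[1:]) if s[4]>15],status.read_clock())
```

```text
wrist pred beaker [274.4 195.9] tablet in beaker [274.3 189.9]
tablet_0 [(0.68, [273.2, 33.8], [0.2178, 0.0023])]
beaker [(0.61, [273.0, 196.0], [-0.0539, 0.0011])]
plunger_head []
chute_lip [(0.7, [275.1, 109.9], [-0.0352, -0.0005])]
side pred beaker [323.5 238.7] tablet in beaker [323.6 236.4]
tablet_0 [(0.69, [321.0, 192.6], [0.1565, -0.0273])]
beaker [(0.74, [293.2, 281.4], [-0.2054, 0.098]), (0.7, [325.6, 242.5], [-0.0699, -0.0028])]
plunger_head []
chute_lip [(0.98, [323.1, 215.3], [-0.0474, 0.0027])]
[(np.int32(151), array([270.6, 192.4]))] 46.55
```

Run:
```python
from plan import *
def blob(im,v,k=1):
    h=cv2.cvtColor(im,cv2.COLOR_BGR2HSV); v=np.int32(v); a,b=int(30*k),int(45*k)
    s=h[v[1]-a:v[1]+a,v[0]-b:v[0]+b]; mask=((s[...,0]>88)&(s[...,0]<118)&(s[...,1]>45)&(s[...,2]>90)).astype(np.uint8)
    n,l,st,ce=cv2.connectedComponentsWithStats(mask); o=v-[b,a]
    return [(int(q[4]),q[2:4].tolist(),(c+o).round(1).tolist(),im[o[1]:,o[0]:][:2*a,:2*b][l==i].mean(0).round()) for i,(q,c) in enumerate(zip(st,ce)) if i and q[4]>15]
e=cv2.imread("pics/n.png"); print("empty",blob(e,(392,345),1.4))
for dx,dy,dz in((0,0,0),(-.02,.03,.03),(-.0,-.03,.02)):
    manip.movel(SEAT+[0,0,.06]-.09*xd+dx*xd+dy*yd+[0,0,dz],feed=.15); manip.hold(.25)
    m=camera_model("wrist"); im=read_camera("wrist")
    for b in blob(im,proj("wrist",SEAT+[0,0,.006],m)):
        print(b,"disp frame",((at_z("wrist",b[2],.006,m)-[*X[:2],0])@np.c_[xd,yd]).round(4))
    print("magazine colour", [(q[0],q[3]) for q in blob(im,np.maximum(proj("wrist",d2w(X,(-.017,0,.13)),m),[45,31]))])
    r=place_of("wrist","beaker"); print("beaker",[((at_z("wrist",q["position"],0,m)-[*X[:2],0])@np.c_[xd,yd]).round(4) for q in r[:2]])
print(status.read_clock())
```

```text
empty []
(147, [22, 13], [271.1, 191.9], array([213., 202., 173.])) disp frame [-0.0545  0.0029]
magazine colour [(258, array([122., 112.,  91.]))]
beaker [array([-0.0492,  0.0004])]
(131, [20, 11], [308.1, 194.7], array([208., 197., 169.])) disp frame [-0.0553  0.0007]
magazine colour [(156, array([121., 111.,  91.]))]
beaker [array([0.0371, 0.3677]), array([-0.0512,  0.0001])]
(103, [18, 12], [232.4, 207.1], array([215., 204., 175.])) disp frame [-0.0555  0.0057]
magazine colour [(184, array([122., 113.,  92.]))]
beaker [array([-0.0532,  0.001 ])]
48.8917
```

Three views agree on a pale-blue blob about 20 mm wide inside the beaker, where the same spot was clear before the press. The beaker is at its seat and the arm is clear, so I'm handing in.

```bash
python3 -c "
from h import *
p=np.array(status.read_tcp_pos()); manip.movel(p+[0,-.03,.08]); print(manip.sign_off(),status.read_clock())"
```

```text
the job is handed in; nothing more can be done
the job is handed in; nothing more can be done
```

I handed the job in at about 50 s: the beaker is snug against both posts, the plunger went to its stop at 17 N and was released, and one tablet is in the beaker by a colour check from three wrist views; I did not measure that the plunger had fully risen or that the other three tablets stayed in the magazine.

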